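# Hang the weighing tray on the balance's twin pins

### The arm

A 6-joint arm with a two-finger parallel gripper is mounted at the origin on the work surface. World frame = base frame: x ahead of the robot, y to its left, z up, the work surface at z = 0. Lengths are in m, angles in rad, forces in N, time in s.
With the tool pointing down it reaches from about 0.425 to 0.95 m from the base axis. Payload 3.5 kg.
Tool frame: the origin (TCP) lies at the very end of the fingers, on their centre line; the grasp point (between the pads) lies 19 mm behind it; z points along the fingers, y is the line along which they close (so a half turn about z gives the same grasp; the last joint's range is limited). The gripper opens to 85 mm and grips with 20 to 120 N. Pads are 22 mm wide; open, the fingers measure 114 mm over their backs; the gripper's body (76 mm by 85 mm) begins 54 mm behind the grasp point. The pads swing forward as they close: fully open they stand 13 mm farther back than shut.
Start: joints at [-1.253, 0.286, 1.577, -0, 1.279, -0.15], TCP at [0.304, -0.602, 0.231] pointing down, gripper open.
Joint ranges: [-2.77, 2.77], [-0.9, 2.22], [0.21, 2.48], [-1.53, 4.67], [0.24, 2.81], [-2.84, 2.84]. Speed limits (rad/s): [2.79, 2.79, 3.14, 3.14, 3.14, 3.14].

### API

Orientations are given as a unit quaternion [x, y, z, w].
In Python, from plant import ctrl gives the robot as it stands.
- The arm moves only by the tool carry_out, never from a script. Its argument "deltas" is one flat list of numbers, 6 for each row, row after row: the shift along the tool's x, y, z in m, then the turn, a rotation vector about the tool's x, y, z in rad. A call has 1 to 5 rows; each row is the pose to reach, as a shift and turn from the pose commanded when the call began, along the tool's axes at that moment; what a row does not reach only later rows make up. A row lasts 1/8 s, in which the tool goes at most 62.5 mm and 10.7 degrees, less where a joint would pass 70% of its speed; a pose out of reach is approached as far as the arm can. A call with a gripper value outside its range is refused whole. "grip" is the opening in per cent of the stroke, from 0 (shut) to 100 (fully open), set as the call begins (left out, the last holds). The fingers move at their own pace and stop on an object; "grip_force" is the grip in N (left out, the last holds). Time passes only in rows, so rows that repeat a pose let the fingers close. It gives the time, the measured TCP pose, the force, the opening and the grip force at its end, in the units of the state.
- ctrl.get_state(): the state, without advancing time (a new reading comes with each control period).
- ctrl.read_camera(name): name is "side" or "top" or "wrist"; returns (picture, depth): 384x512x3 uint8, red, green, blue; 384x512 float32, m along the optical axis (not along the pixel's ray), 0 where there is no reading.
- ctrl.camera_model(name): a dict with "intrinsics" (3x3 intrinsics, pixels), "extrinsics" (4x4, takes a point from world to camera coordinates); the wrist camera has in their place "hand_eye" (4x4, takes a point from camera to tool coordinates, whose origin is the TCP and whose axes are the flange's). Camera axes: x right, y down, z forward; pixel columns grow to the right and rows downward; lengths in m; the calibration is good to about 2 mm. A picture is of the moment at which its call begins: read the wrist's pose just before it. camera_model takes no time and is no camera call.
- ctrl.sign_off(): hands the job in; it is judged then, once.
Trained networks look in the newest picture that a camera, given by its name, has taken for a name from the list of things; names that differ only in an ending like _2 or _b are one class to them, and where a whole thing is asked for, a point or a joint stands for the part that bears it (a point fixed in the world has none). Each returns a list of dicts, best first, with "score" (0 to 1); they miss things now and then, are a little off and sometimes report something else, mostly with a low value. They report only what shows in the picture. A call takes as long as a camera call. They do not tell look-alikes from the thing itself.
- ctrl.find_in(camera, query): "uv" ([column, row] in pixels, amid what is visible of it).
The state is a dict: "time": time; "qpos": joint angles; "dq": joint speeds; "joint_efforts": joint torques, N m; "eef_pos": TCP position; "tcp_rot": TCP orientation; "contact_force": force on the tool from outside, world axes, zero at the start; "wrist_torque": the same for the moment, N m; "opening": opening from 0.0 (shut) to 1.0 (fully open); "finger_force": force on a finger pad.
Only numpy, scipy, OpenCV 4.12 (cv2) and the standard library are available. Lean on these libraries where they do the work, as an engineer would, in place of code of your own. Each camera call takes 0.05 s, during which the arm holds its last target. There are 200 camera calls.

### The job

Pick up the steel weighing tray by its blue grip and fit it onto the two brass pins of the balance so that both pins pass through its two holes and it sits fully home, flat on the sprung dark grey platform; lower it home in the hand, then let go and leave it there. The platform rides on a delicate load cell: never press or push on the balance with more than 20 N, feel the pins into the holes. Leave everything else on the bench where it is.

Things in the scene. Friction and masses are not known exactly. Their poses are not given: they have to be found in the camera images.
- tray_grip (a point): Centre of the tray's blue grip, an upright block 40 mm along x, 14 mm thick along y (pinch along y), 50 mm tall on the middle of the plate. This point is 33 mm above the plate's underside, 25 mm below the grip's top. The loose steel plate (0.2 to 0.4 kg) is 100 mm (x) by 150 mm (y) by 8 mm, lying flat on the bench, z up. It may go on either way round.
- tray_hole (a point): One of the tray's two round through holes, 10 mm in diameter: its centre at the plate's underside. The holes lie on the tray's y axis 55 mm either side of its middle (this one at +y).
- balance_datum (a point): Datum of the balance, at the height of its platform's top face (84 mm), where the tray's underside must rest; z up. Two upright brass pins stand on the platform in a line along this frame's y, 110 mm apart. Their mid-point has x = 0 but lies 4 to 32 mm to the +y side of this point: the carriage setting differs each time, is not reported and must be found by sight or feel.
- balance_pins (a point): Fixed point on the balance 14 mm above the datum: the height of the flat pin tips. (Not on a pin.) Pins: 8 mm in diameter, 14 mm tall, the upper 2 mm tapering to 6.4 mm. The sprung platform (70 x 150 mm) sinks from about 5.5 N on, 1.5 N per mm, hard stop after 8 mm; the tray's weight does not sink it. The carriage is held by friction; it yields along y above about 14 N.
- balance: White balance fixed to the bench, 200 x 260 mm, housing 65 mm tall, keypad and green display on its -x side. Origin under its centre. The dark grey pin platform stands above the housing.
- check_weight: Bystander: brass check weight, 30 mm across, 44 mm tall, with a small knob; origin under its centre
- amber_bottle: Bystander: amber glass reagent bottle, 72 mm across, 150 mm tall; origin under its centre
- powder_jar: Bystander: white plastic powder jar with a blue cap, 100 mm across, 180 mm tall; origin under its centre
- beaker_a: Bystander: larger glass beaker, 68 mm across, 90 mm tall; origin under its centre
- beaker_b: Bystander: smaller glass beaker, 54 mm across, 70 mm tall; origin under its centre
- glove_box: Bystander: white and green carton of gloves, 110 x 240 x 70 mm; origin under its centre
- spatula: Bystander: spatula with a black handle, 180 mm long, lying flat; origin under its middle
There are look-alikes about, which are no part of the job. Of the things shaped like the part that bears tray_grip, the bare steel one is meant.

How it is judged:
On the way:
1. the tray is down on the platform over both pins while the gripper still holds it (x of tray_grip in the frame of balance_datum between -0.004 and 0.004 m and y of tray_grip in the frame of balance_datum between 0 and 0.036 m and z of tray_grip in the frame of balance_datum between 0.024 and 0.036 m and angle between the y axis of tray_grip and the y axis of balance_datum, either way round below 0.05 rad and angle between tray_grip's own z axis and vertical below 0.03 rad and contact force between the fingers and tray above 0.5 N), for 0.2 s.
At the end, for the whole second after the job is handed in: The tray rests released and still, both pins through its holes: underside within 3 mm of the platform top height, centre within 4 mm in x of the balance reference point and 0 to 36 mm to its +y side, level within 0.03 rad, in line with the balance within 0.05 rad (x of tray_grip in the frame of balance_datum between -0.004 and 0.004 m and y of tray_grip in the frame of balance_datum between 0 and 0.036 m and z of tray_grip in the frame of balance_datum between 0.03 and 0.036 m and angle between the y axis of tray_grip and the y axis of balance_datum, either way round below 0.05 rad and angle between tray_grip's own z axis and vertical below 0.03 rad and linear speed of tray below 0.01 m/s and angular speed of tray below 0.05 rad/s and contact force between the fingers and tray below 0.05 N); the robot touches nothing.
It fails at once if the balance (with its platform and pins) is pressed or pushed with more than 20 N, by the tray or by the robot (contact force between any of tray, the arm, the fingers and balance above 20 N).
It fails at once if a bystander is moved by more than 20 mm (distance of any of check_weight, amber_bottle, powder_jar, beaker_a, beaker_b, glove_box, spatula from where it was at the start of the episode above 0.02 m).
It also fails if it takes over 72 s, if anything falls off the work surface, if the arm or the gripper's body presses on something with over 40 N, if the wrist force passes 120 N, or if a joint passes its speed limit or range.

## Working session

There is one attempt and no reset: what is moved stays moved. The work goes in short steps, Python scripts to look and compute and a tool call to move; the robot and the scene stay as the last step left them, time stands still between calls to the robot, and variables do not carry over. Pictures are saved under pics/ and viewed, at most 10 in all, crops included, and the job is handed in when it is done.

Besides the shell and the picture viewer there is one more tool, called after "Call:" as name(argument=value, ...), one argument or row to a line, values as JSON. carry_out: Moves the arm, as the interface text tells. Its arguments: {"type":"object","properties":{"deltas":{"type":"array"},"grip":{"type":"number"},"grip_force":{"type":"number"}},"required":["deltas"]}

```bash
mkdir -p pics; cat > h.py <<'E'
import numpy as np, cv2
from scipy.spatial.transform import Rotation as R
from plant import ctrl
def T(st):
    M=np.eye(4);M[:3,:3]=R.from_quat(st['tcp_rot']).as_matrix();M[:3,3]=st['eef_pos'];return M
def grab(n):
    st=ctrl.get_state();rgb,d=ctrl.read_camera(n);m=ctrl.camera_model(n)
    W=T(st)@np.array(m['hand_eye']) if n=='wrist' else np.linalg.inv(np.array(m['extrinsics']))
    return rgb,d,np.array(m['intrinsics']),W
def cloud(d,K,W):
    v,u=np.mgrid[:d.shape[0],:d.shape[1]]
    P=np.stack([(u-K[0,2])/K[0,0]*d,(v-K[1,2])/K[1,1]*d,d],-1)
    return P@W[:3,:3].T+W[:3,3]
def ray(u,v,z,K,W):
    r=W[:3,:3]@np.array([(u-K[0,2])/K[0,0],(v-K[1,2])/K[1,1],1]);c=W[:3,3]
    return c+r*(z-c[2])/r[2]
E
python3 - <<'E'
from h import *
s=ctrl.get_state();print(s)
for n in ['top','side']:
    rgb,d,K,W=grab(n);np.savez('%s.npz'%n,rgb=rgb,d=d,K=K,W=W)
    cv2.imwrite('pics/%s.png'%n,rgb[...,::-1]);P=cloud(d,K,W)
    print(n,W[:3,3].round(3))
    for q in ['tray_grip','tray_hole','balance','balance_datum','check_weight','beaker_a','amber_bottle','powder_jar','glove_box','spatula']:
        for r in ctrl.find_in(n,q)[:3]:
            u,v=r['uv'];print(q,round(r['score'],2),int(u),int(v),P[int(v),int(u)].round(3))
a=cv2.imread('pics/top.png');b=cv2.imread('pics/side.png')
E
```

```text
{'time': 0.0, 'qpos': array([-1.25298805e+00,  2.87177101e-01,  1.57818249e+00, -6.37907337e-07,
        1.27859222e+00, -1.50023322e-01]), 'dq': array([-1.43827993e-03,  3.49973968e-05, -7.56489226e-04, -8.11368666e-04,
        1.55021081e-03, -1.36455563e-04]), 'joint_efforts': array([-4.98573063e-04, -4.05987525e+01, -2.92623872e+01, -1.84752057e-04,
        5.89601143e-03,  1.15976562e-06]), 'eef_pos': array([ 0.30419699, -0.60183221,  0.22993658]), 'tcp_rot': array([ 9.72765520e-01,  2.31788376e-01, -9.91461549e-05, -1.17540656e-03]), 'contact_force': array([-0.31454276, -0.9269618 ,  0.00908735]), 'wrist_torque': array([-0.0239243 ,  0.02052162,  0.00926543]), 'finger_force': 0.0, 'opening': 1.0022301383373287}
top [ 0.158 -0.025  1.935]
tray_grip 0.9 213 193 [0.516 0.213 0.023]
tray_grip 0.74 201 248 [0.291 0.228 0.049]
tray_grip 0.66 318 263 [ 0.284 -0.231  0.008]
tray_hole 0.82 210 191 [0.515 0.22  0.068]
tray_hole 0.8 204 245 [0.305 0.22  0.039]
tray_hole 0.73 321 262 [ 0.289 -0.242  0.009]
balance 0.74 317 204 [ 0.504 -0.2    0.085]
balance_datum 0.66 314 205 [ 0.504 -0.19
[... 272 characters left out ...]
  0.071]
spatula 0.83 124 222 [ 0.365  0.556 -0.002]
side [0.267 0.85  0.979]
tray_grip 0.73 340 178 [ 0.273 -0.249  0.013]
tray_grip 0.56 302 285 [0.314 0.234 0.008]
tray_hole 0.97 337 181 [ 0.281 -0.236  0.008]
tray_hole 0.83 308 282 [0.298 0.235 0.032]
tray_hole 0.77 235 265 [0.521 0.224 0.007]
balance 0.72 268 168 [ 0.524 -0.151  0.081]
balance_datum 0.82 276 171 [ 0.497 -0.163  0.063]
check_weight 0.39 270 213 [0.471 0.009 0.03 ]
beaker_a 0.68 150 256 [0.774 0.278 0.023]
beaker_a 0.6 171 211 [0.781 0.111 0.048]
amber_bottle 0.95 177 339 [0.557 0.522 0.106]
powder_jar 0.88 274 110 [ 0.584 -0.454  0.123]
glove_box 0.7 199 163 [ 0.774 -0.116  0.072]
spatula 0.75 274 375 [0.326 0.503 0.019]
```

View pics/top.png

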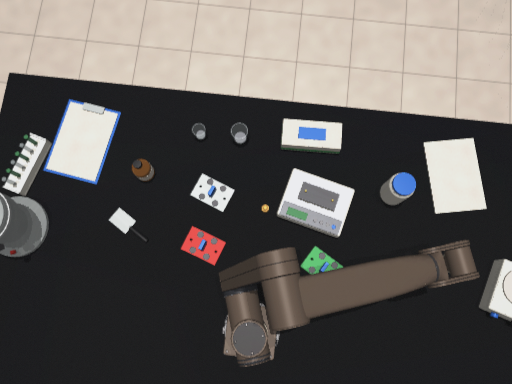

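View pics/side.png

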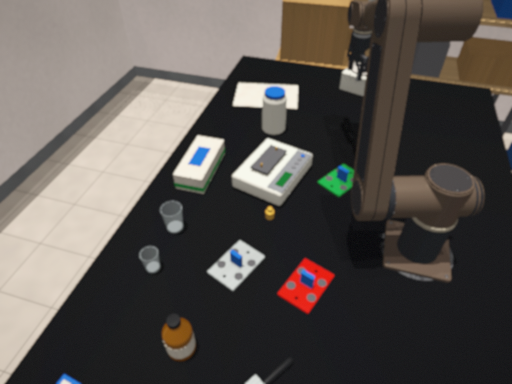

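The top view shows the steel tray at (212,193), with look-alikes in red (203,245) and green (322,264), and the balance at (316,202). The check weight is at (265,208). Next I'll get yaw estimates from colour masks.

```bash
python3 - <<'E'
from h import *
z=np.load('top.npz');rgb,d,K,W=[z[k] for k in('rgb','d','K','W')]
def rect(mask,zz,name):
    c=max(cv2.findContours(mask.astype(np.uint8),0,2)[0],key=cv2.contourArea)
    P=np.array([ray(u,v,zz,K,W)[:2] for u,v in c[:,0]],np.float32)
    r=cv2.minAreaRect(P);b=cv2.boxPoints(r);e=[b[1]-b[0],b[2]-b[1]];e=max(e,key=np.linalg.norm)
    a=np.degrees(np.arctan2(e[1],e[0]))
    print(name,np.round(r[0],3),np.round(r[1],3),'long axis deg',a%180)
V,U=np.mgrid[:384,:512];mn=rgb.min(2);box=lambda u,v,r:(abs(U-u)<r)&(abs(V-v)<r)
rect(box(212,193,28)&(rgb[...,0]>60),.008,'tray')
rect(box(212,193,22)&(rgb[...,2].astype(int)-rgb[...,0]>60),.058,'grip')
m=box(316,203,45)&(mn>90);m=cv2.morphologyEx(m.astype(np.uint8),cv2.MORPH_CLOSE,np.ones((7,7)))
rect(m,.065,'balance')
rect(box(319,196,26)&(rgb.max(2)<110)&cv2.erode(cv2.convexHull(max(cv2.findContours(m,0,2)[0],key=cv2.contourArea)) is not None and cv2.drawContours(np.zeros((384,512),np.uint8),[cv2.convexHull(max(cv2.findContours(m,0,2)[0],key=cv2.contourArea))],-1,1,-1),np.ones((5,5))).astype(bool),.084,'platform')
s=ctrl.get_state();M=T(s);print(M.round(3))
# tool shift to over tray at z .30
print(M[:3,:3].T@(np.array([.517,.216,.30])-M[:3,3]))
E
```

```text
tray [0.523 0.22 ] [0.156 0.105] long axis deg 68.31412
grip [0.521 0.218] [0.014 0.039] long axis deg 159.332
balance [ 0.517 -0.196] [0.26  0.203] long axis deg 75.995995
platform [ 0.493 -0.247] [0.005 0.003] long axis deg 49.89481
[[ 0.893  0.451 -0.     0.304]
 [ 0.451 -0.893 -0.    -0.602]
 [-0.     0.    -1.     0.231]
 [ 0.     0.     0.     1.   ]]
[ 0.5588393  -0.63466346 -0.06868708]
```

Call:
carry_out(
  deltas=[0.047, -0.033, -0.014, 0, 0, 0.09, 0.094, -0.066, -0.028, 0, 0, 0.18, 0.14, -0.1, -0.042, 0, 0, 0.27, 0.187, -0.133, -0.056, 0, 0, 0.36, 0.234, -0.167, -0.07, 0, 0, 0.45],
)

```text
time: 1.72
eef_pos: [0.4385, -0.3462, 0.302]
tcp_rot: [1.0, 0.007, 0.0, 0.0]
contact_force: [0.0, -0.6, -0.8]
opening: 1.0
finger_force: 0.0
```

```bash
python3 - <<'E'
from h import *
s=ctrl.get_state();M=T(s);print(s['time'],s['eef_pos'],s['qpos'].round(2))
print(np.array(ctrl.camera_model('wrist')['hand_eye']).round(3),ctrl.camera_model('wrist')['intrinsics'])
print(M[:3,:3].T@(np.array([.517,-.196,.30])-M[:3,3]),np.degrees(np.arctan2(M[1,0],M[0,0])))
E
```

```text
1.725 [ 0.43854957 -0.34618384  0.30201967] [-0.85 -0.02  1.79  0.    1.37  0.71]
[[ 0.    -0.951 -0.311  0.078]
 [ 1.     0.    -0.001  0.   ]
 [ 0.001 -0.311  0.951 -0.143]
 [ 0.     0.     0.     1.   ]] [[335.60901895   0.         254.38342455]
 [  0.         335.60901895 196.50041732]
 [  0.           0.           1.        ]]
[ 0.08061314 -0.14903434  0.00200588] 0.8286943170579641
```

Call:
carry_out(
  deltas=[0.027, -0.05, 0, 0, 0, 0.09, 0.055, -0.1, 0, 0, 0, 0.18, 0.09, -0.149, 0, 0, 0, 0.258, 0.09, -0.149, 0, 0, 0, 0.258],
)

```text
time: 2.22
eef_pos: [0.5268, -0.1939, 0.3015]
tcp_rot: [0.993, -0.117, 0.0, -0.0]
contact_force: [-0.3, -0.7, -0.3]
opening: 1.003
finger_force: 0.0
```

```bash
python3 - <<'E'
from h import *
s=ctrl.get_state();print(s['eef_pos'],s['dq'].round(3))
rgb,d,K,W=grab('wrist');np.savez('w1.npz',rgb=rgb,d=d,K=K,W=W,M=T(s));cv2.imwrite('pics/w1.png',rgb[...,::-1])
for q in ['balance_datum','balance_pins','balance']:print(q,ctrl.find_in('wrist',q)[:3])
E
```

```text
[ 0.5267585  -0.19391811  0.30153981] [-0.071 -0.001  0.009 -0.039  0.001 -0.045]
balance_datum [{'uv': [261.2, 156.6], 'score': 0.85}]
balance_pins [{'uv': [260.7, 157.4], 'score': 0.88}]
balance [{'uv': [261.4, 150.1], 'score': 0.67}]
```

View pics/w1.png

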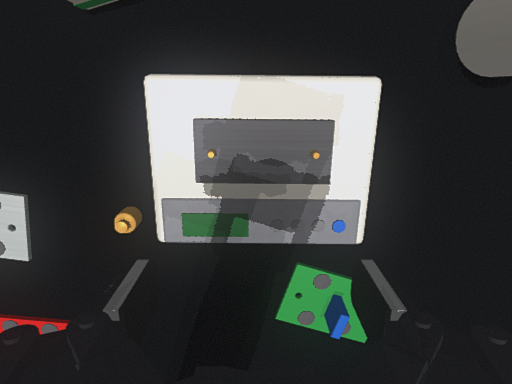

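Pins are at about (211,155) and (316,155) on the dark platform, and the steel tray is at the left edge. Now I'll locate them accurately.

```bash
cat >> h.py <<'E'
def pins(rgb,K,W,zt=.098,roi=None):
    a=rgb.astype(int);m=((a[...,0]-a[...,2]>60)).astype(np.uint8)
    n,l,st,c=cv2.connectedComponentsWithStats(m);out=[]
    for i in range(1,n):
        if 8<=st[i,4]<400:out.append((c[i].round(1),st[i,4],ray(*c[i],zt,K,W).round(4)))
    return out
E
python3 - <<'E'
from h import *
for k in range(2):
    rgb,d,K,W=grab('wrist');s=ctrl.get_state();print(s['eef_pos'],abs(s['dq']).max())
    for p in pins(rgb,K,W):print(p)
P=cloud(d,K,W);print('z plat',P[170,230],P[170,300],'house',P[100,180])
m=(P[...,2]>.076)&(P[...,2]<.09)
r=cv2.minAreaRect(P[m][:,:2].astype(np.float32));print(r)
m=(P[...,2]>.05)&(P[...,2]<.073)
r=cv2.minAreaRect(P[m][:,:2].astype(np.float32));print(r)
M=T(s);print(M[:3,:3].T@(np.array([.522,.219,.2])-M[:3,3]),np.degrees(np.arctan2(M[1,0],M[0,0])))
E
```

```text
[ 0.52471312 -0.19851548  0.30126059] 0.007479880773396294
(array([205.7, 153.6]), np.int32(34), array([ 0.5483, -0.1523,  0.098 ]))
(array([311.1, 153.9]), np.int32(39), array([ 0.5218, -0.2589,  0.098 ]))
(array([120.9, 223. ]), np.int32(343), array([ 0.4959, -0.0385,  0.098 ]))
(array([3.0e-01, 3.3e+02]), np.int32(9), array([0.396 , 0.1594, 0.098 ]))
[ 0.52471272 -0.19859089  0.30131072] 0.00258341543802025
(array([205.5, 153.5]), np.int32(32), array([ 0.5484, -0.1524,  0.098 ]))
(array([311. , 153.7]), np.int32(40), array([ 0.5219, -0.2591,  0.098 ]))
(array([120.8, 223. ]), np.int32(338), array([ 0.4959, -0.0387,  0.098 ]))
z plat [ 0.52206321 -0.17067872  0.08325036] [ 0.5040222  -0.24551239  0.08489722] house [ 0.60643931 -0.13579137  0.06432232]
((0.545275866985321, -0.30006659030914307), (0.11605086177587509, 0.3531494736671448), 6.112077236175537)
((0.5290665030479431, -0.24244928359985352), (0.3622657060623169, 0.43338361382484436), 51.6658935546875)
[-0.10276709 -0.40477549  0.1012378 ] -13.875118522390288
```

Call:
carry_out(
  deltas=[-0.014, -0.055, 0.0, 0, 0, 0.03, -0.028, -0.11, 0.02, 0, 0, 0.06, -0.042, -0.165, 0.04, 0, 0, 0.09, -0.056, -0.22, 0.06, 0, 0, 0.12, -0.07, -0.275, 0.08, 0, 0, 0.136],
)

```text
time: 3.15
eef_pos: [0.5227, 0.0869, 0.2211]
tcp_rot: [0.982, -0.188, 0.001, -0.0]
contact_force: [0.6, 0.5, 0.5]
opening: 0.999
finger_force: 0.0
```

Call:
carry_out(
  deltas=[-0.007, -0.055, 0.01, 0, 0, 0, -0.014, -0.11, 0.02, 0, 0, 0, -0.014, -0.134, 0.02, 0, 0, 0, -0.014, -0.134, 0.02, 0, 0, 0, -0.014, -0.134, 0.02, 0, 0, 0],
)

```text
time: 3.78
eef_pos: [0.5591, 0.2148, 0.2013]
tcp_rot: [0.982, -0.188, -0.0, 0.0]
contact_force: [-0.6, -0.4, 0.4]
opening: 0.999
finger_force: 0.0
```

```bash
python3 - <<'E'
from h import *
rgb,d,K,W=grab('wrist');s=ctrl.get_state();M=T(s);print(s['time'],s['eef_pos'],abs(s['dq']).max(),s['qpos'].round(2))
cv2.imwrite('pics/w2.png',rgb[...,::-1]);np.savez('w2.npz',rgb=rgb,d=d,K=K,W=W,M=M)
P=cloud(d,K,W);a=rgb.astype(int)
near=np.hypot(P[...,0]-.522,P[...,1]-.219)<.11
g=near&(a[...,2]-a[...,0]>50)&(P[...,2]>.052)&(P[...,2]<.066)
pl=near&(P[...,2]>.004)&(P[...,2]<.013)&(a[...,0]>60)
for n,m in(('griptop',g),('plate',pl)):
    r=cv2.minAreaRect(P[m][:,:2].astype(np.float32));print(n,m.sum(),np.median(P[m][:,2]),r)
print('yaw',np.degrees(np.arctan2(M[1,0],M[0,0])))
E
```

```text
3.825 [0.55900925 0.21472903 0.20138812] 0.008949850786650582 [ 0.2   0.15  1.8  -0.    1.2   2.15]
griptop 622 0.05818960277653848 ((0.5196151733398438, 0.21566258370876312), (0.0138147734105587, 0.0392194502055645), 68.7264404296875)
plate 11817 0.00846579596280378 ((0.518994152545929, 0.21594956517219543), (0.15045060217380524, 0.10040298849344254), 68.47960662841797)
yaw -21.65943899586717
```

View pics/w2.png

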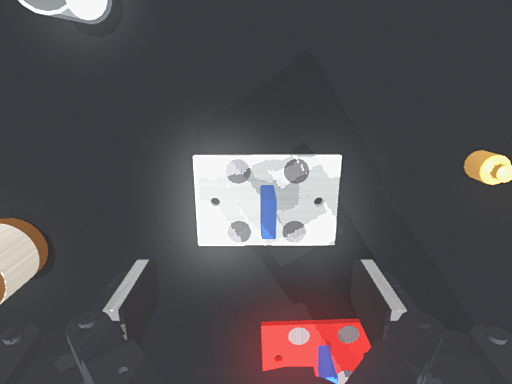

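The steel plate sits at (268,200) in view, with the blue grip at (268,212) and holes at (215,201) and (318,201). The sizes match the stated ones. I'll descend and grasp.

Call:
carry_out(
  deltas=[-0.02, 0.007, 0.05, 0, 0, 0, -0.037, 0.0136, 0.1, 0, 0, 0, -0.037, 0.0136, 0.145, 0, 0, 0, -0.037, 0.0136, 0.172, 0, 0, 0, -0.037, 0.0136, 0.172, 0, 0, 0],
)

```text
time: 4.45
eef_pos: [0.5175, 0.2155, 0.0272]
tcp_rot: [0.982, -0.188, -0.003, 0.001]
contact_force: [0.7, -0.4, 0.6]
opening: 0.999
finger_force: 0.0
```

Call:
carry_out(
  deltas=[0, 0, 0.01, 0, 0, 0, 0, 0, 0.01, 0, 0, 0],
)

```text
time: 4.7
eef_pos: [0.5201, 0.217, 0.0201]
tcp_rot: [0.982, -0.187, 0.001, -0.0]
contact_force: [0.2, 0.2, -0.6]
opening: 0.996
finger_force: 0.0
```

Call:
carry_out(
  deltas=[0, 0, 0, 0, 0, 0, 0, 0, 0, 0, 0, 0, 0, 0, 0, 0, 0, 0, 0, 0, 0, 0, 0, 0, 0, 0, 0, 0, 0, 0],
  grip=0,
  grip_force=60,
)

```text
time: 5.32
eef_pos: [0.5198, 0.2173, 0.0196]
tcp_rot: [0.982, -0.187, 0.0, -0.0]
contact_force: [-0.7, 0.8, 1.5]
opening: 0.157
finger_force: 59.0
```

Call:
carry_out(
  deltas=[0, 0, -0.03, 0, 0, 0, 0, 0, -0.08, 0, 0, 0, 0, 0, -0.13, 0, 0, 0, 0, 0, -0.17, 0, 0, 0, 0, 0, -0.18, 0, 0, 0],
)

```text
time: 5.95
eef_pos: [0.5207, 0.2175, 0.2018]
tcp_rot: [0.982, -0.187, 0.002, -0.001]
contact_force: [-0.0, -0.1, -3.5]
opening: 0.155
finger_force: 59.2
```

Call:
carry_out(
  deltas=[0, 0, 0, 0, 0, 0, 0, 0, 0, 0, 0, 0],
)

```text
time: 6.2
eef_pos: [0.5179, 0.2168, 0.1961]
tcp_rot: [0.982, -0.187, -0.003, 0.001]
contact_force: [-0.3, 0.1, -4.2]
opening: 0.155
finger_force: 59.2
```

```bash
python3 - <<'E'
from h import *
rgb,d,K,W=grab('wrist');s=ctrl.get_state();M=T(s);print(s['time'],s['eef_pos'],s['contact_force'],s['opening'],s['finger_force'])
cv2.imwrite('pics/w3.png',cv2.resize(rgb[...,::-1],None,fx=1.5,fy=1.5));np.savez('w3.npz',rgb=rgb,d=d,K=K,W=W,M=M)
print(ctrl.find_in('wrist','tray_hole'))
P=cloud(d,K,W);Q=(P-M[:3,3])@M[:3,:3]
m=(Q[...,2]>-.005)&(Q[...,2]<.03)&(abs(Q[...,0])<.07)&(abs(Q[...,1])<.1)&(rgb.min(2)>60)
X=Q[m];A=np.c_[X[:,:2],np.ones(len(X))];c=np.linalg.lstsq(A,X[:,2],rcond=None)[0];print(len(X),c)
print(cv2.minAreaRect(X[:,:2].astype(np.float32)))
E
```

```text
6.25 [0.51800809 0.21681114 0.19624706] [-0.59499638  0.54865951 -2.58998298] 0.15657428535596776 59.20764684677124
[{'uv': [267.6, 357.0], 'score': 0.85}, {'uv': [255.3, 221.9], 'score': 0.79}]
39554 [0.00165665 0.00047255 0.01136326]
((0.004763878881931305, 0.0007980912923812866), (0.09070419520139694, 0.15131686627864838), 0.08791350573301315)
```

View pics/w3.png

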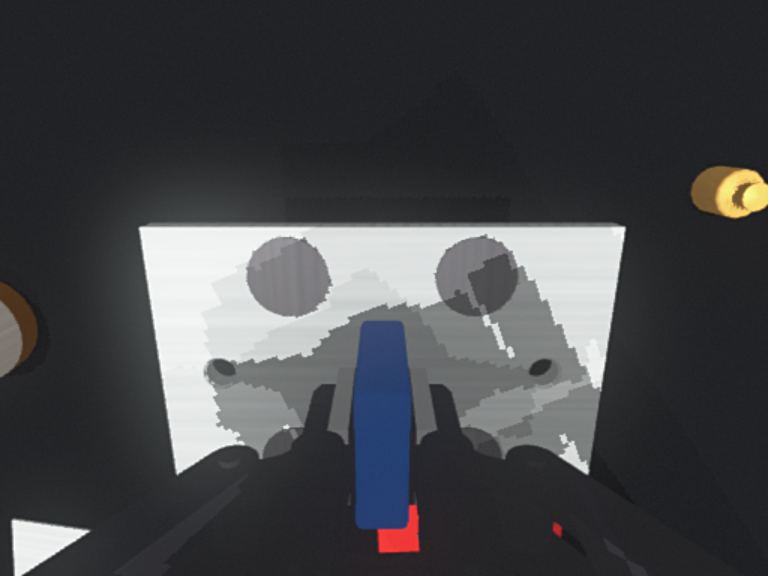

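The tray is held level, with its holes visible at (220,370) and (543,368) in the 1.5x picture. Next I'll compute the hole positions in the tool frame and the move to the pins.

```bash
python3 - <<'E'
from h import *
z=np.load('w3.npz');K=z['K'];C=np.linalg.inv(z['M'])@z['W']
H=[ray(u,v,.0114,K,C) for u,v in((147,247),(362,245.7))];print(np.round(H,4),np.linalg.norm(H[0]-H[1]))
mid=(H[0]+H[1])/2;hd=H[0]-H[1];print(mid,'hole dir vs -y',np.degrees(np.arctan2(hd[0],-hd[1])))
s=ctrl.get_state();M=T(s);yaw=np.arctan2(M[1,0],M[0,0]);print('yaw',np.degrees(yaw),s['eef_pos'])
p=np.array([.5351,-.2057]);y2=np.radians(-13.95)
R2=np.array([[np.cos(y2),np.sin(y2)],[np.sin(y2),-np.cos(y2)]])
t=p-R2@mid[:2];print('target',t,'no-offset',p)
print(M[:3,:3].T@(np.r_[p,.20]-M[:3,3]),'turn',-(y2-yaw))
E
```

```text
[[ 0.0006 -0.0537  0.0114]
 [ 0.0014  0.0555  0.0114]] 0.10922254981241696
[0.00098783 0.00087298 0.0114    ] hole dir vs -y -0.40265763339867444
yaw -21.556749691996668 [0.51824921 0.21686329 0.19661592]
target [ 0.53435176 -0.20461463] no-offset [ 0.5351 -0.2057]
[ 0.17091705  0.38682469 -0.00302612] turn -0.13276282750040644
```

Call:
carry_out(
  deltas=[0.018, 0.04, 0, 0, 0, -0.02, 0.04, 0.09, 0, 0, 0, -0.05, 0.062, 0.14, 0, 0, 0, -0.08, 0.084, 0.19, 0, 0, 0, -0.11, 0.106, 0.24, 0, 0, 0, -0.133],
)

```text
time: 6.92
eef_pos: [0.5293, -0.0466, 0.1981]
tcp_rot: [0.993, -0.121, -0.001, -0.0]
contact_force: [0.8, 0.1, -3.7]
opening: 0.158
finger_force: 59.5
```

```bash
cat > aim.py <<'E'
from h import *
import sys
t=np.array([float(a) for a in sys.argv[1:4]]);s=ctrl.get_state();M=T(s)
yaw=np.degrees(np.arctan2(M[1,0],M[0,0]))
print('t',s['time'],'eef',s['eef_pos'].round(4),'yaw',yaw.round(2),'F',s['contact_force'].round(1),'Tq',s['wrist_torque'].round(2),'dq',abs(s['dq']).max().round(3))
print('shift',(M[:3,:3].T@(t-M[:3,3])).round(4),'turn',np.radians(yaw+13.95).round(4),'tilt axis z',M[:3,2].round(4))
E
python3 aim.py .5344 -.2046 .2
```

```text
t 6.925 eef [ 0.5293 -0.0466  0.1981] yaw -13.89 F [ 0.8  0.1 -3.7] Tq [-0.04 -0.06 -0.  ] dq 0.985
shift [ 0.0429  0.1522 -0.002 ] turn 0.0011 tilt axis z [-1.7e-03  6.0e-04 -1.0e+00]
```

Call:
carry_out(
  deltas=[0.014, 0.045, 0, 0, 0, 0, 0.028, 0.09, 0, 0, 0, 0, 0.042, 0.13, 0, 0, 0, 0, 0.043, 0.136, 0, 0, 0, 0, 0.043, 0.136, 0, 0, 0, 0],
)

```text
time: 7.55
eef_pos: [0.5383, -0.1872, 0.1981]
tcp_rot: [0.993, -0.122, -0.001, -0.001]
contact_force: [0.9, 0.0, -2.6]
opening: 0.159
finger_force: 59.7
```

Call:
carry_out(
  deltas=[0, 0, 0, 0, 0, 0, 0, 0, 0, 0, 0, 0, 0, 0, 0, 0, 0, 0],
)

```text
time: 7.92
eef_pos: [0.539, -0.1866, 0.1994]
tcp_rot: [0.993, -0.121, 0.0, -0.0]
contact_force: [-0.4, -0.4, -3.5]
opening: 0.159
finger_force: 59.7
```

```bash
python3 aim.py .5344 -.2046 .16
```

```text
t 7.925 eef [ 0.539  -0.1866  0.1994] yaw -13.87 F [-0.4 -0.4 -3.5] Tq [-0.02 -0.02  0.03] dq 0.006
shift [-0.0002  0.0186  0.0394] turn 0.0014 tilt axis z [ 2.e-04  0.e+00 -1.e+00]
```

Call:
carry_out(
  deltas=[0, 0.009, 0.02, 0, 0, 0.0015, 0, 0.0186, 0.045, 0, 0, 0.0015, 0, 0.0186, 0.06, 0, 0, 0.0015, 0, 0.0186, 0.064, 0, 0, 0.0015, 0, 0.0186, 0.064, 0, 0, 0.0015],
)

```text
time: 8.55
eef_pos: [0.5346, -0.2053, 0.1353]
tcp_rot: [0.993, -0.122, -0.0, -0.0]
contact_force: [-0.3, 0.1, -1.7]
opening: 0.154
finger_force: 59.6
```

Call:
carry_out(
  deltas=[0, 0, 0, 0, 0, 0, 0, 0, 0, 0, 0, 0, 0, 0, 0, 0, 0, 0],
)

```text
time: 8.93
eef_pos: [0.5347, -0.2055, 0.1359]
tcp_rot: [0.993, -0.122, 0.0, 0.0]
contact_force: [-0.9, -0.2, -2.8]
opening: 0.157
finger_force: 59.6
```

```bash
python3 aim.py .5344 -.2046 .125; python3 - <<'E'
from h import *
rgb,d,K,W=grab('wrist');M=T(ctrl.get_state());np.savez('w4.npz',rgb=rgb,d=d,K=K,W=W,M=M)
l=rgb[215:275,112:187,::-1];r=rgb[215:275,325:400,::-1]
cv2.imwrite('pics/w4.png',cv2.resize(np.hstack([l,r]),None,fx=5,fy=5,interpolation=cv2.INTER_CUBIC))
# project expected pin tips into picture
for p in([.5484,-.1523,.098],[.5218,-.259,.098]):
    c=np.linalg.inv(W)@np.r_[p,1];print((K@c[:3]/c[2])[:2])
E
```

```text
t 8.925 eef [ 0.5347 -0.2055  0.1359] yaw -14.01 F [-0.9 -0.2 -2.8] Tq [-0.05  0.    0.  ] dq 0.004
shift [-0.0005 -0.0008  0.0109] turn -0.001 tilt axis z [ 9.e-04 -6.e-04 -1.e+00]
[159.40524926 226.72653522]
[347.68161246 226.72217158]
```

View pics/w4.png

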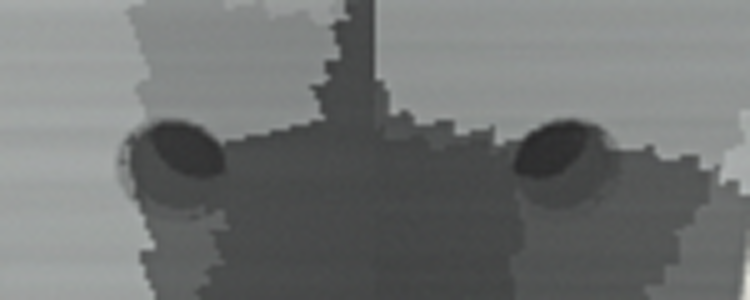

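Call:
carry_out(
  deltas=[0.0004, -0.0009, 0.006, 0, 0, -0.001, 0.0004, -0.0009, 0.012, 0, 0, -0.001, 0.0004, -0.0009, 0.015, 0, 0, -0.001, 0.0004, -0.0009, 0.015, 0, 0, -0.001],
)

```text
time: 9.48
eef_pos: [0.5347, -0.2045, 0.1197]
tcp_rot: [0.993, -0.122, -0.001, -0.0]
contact_force: [-0.0, 0.1, -2.5]
opening: 0.155
finger_force: 59.7
```

```bash
python3 aim.py .5353 -.2047 .1036
```

```text
t 9.475 eef [ 0.5347 -0.2045  0.1197] yaw -13.96 F [-0.   0.1 -2.5] Tq [0.   0.   0.02] dq 0.008
shift [0.0006 0.0001 0.0161] turn -0.0002 tilt axis z [-1.1e-03  6.0e-04 -1.0e+00]
```

Call:
carry_out(
  deltas=[0.0003, 0, 0.0015, 0, 0, 0, 0.0006, 0, 0.003, 0, 0, 0, 0.0006, 0, 0.003, 0, 0, 0],
)

```text
time: 9.85
eef_pos: [0.5356, -0.2047, 0.1172]
tcp_rot: [0.993, -0.122, -0.0, -0.0]
contact_force: [-0.2, 0.7, -2.7]
opening: 0.152
finger_force: 59.7
```

Call:
carry_out(
  deltas=[0, 0, 0.001, 0, 0, 0, 0, 0, 0.002, 0, 0, 0, 0, 0, 0.002, 0, 0, 0],
)

```text
time: 10.22
eef_pos: [0.5355, -0.2047, 0.1152]
tcp_rot: [0.993, -0.122, -0.0, -0.0]
contact_force: [-0.4, -0.1, -3.0]
opening: 0.152
finger_force: 59.7
```

```bash
python3 aim.py .5353 -.2047 .1036
```

```text
t 10.225 eef [ 0.5355 -0.2047  0.1152] yaw -13.96 F [-0.4 -0.1 -3. ] Tq [-0.01  0.01 -0.03] dq 0.002
shift [-0.0002  0.0001  0.0116] turn -0.0002 tilt axis z [-2.e-04  1.e-04 -1.e+00]
```

Call:
carry_out(
  deltas=[0, 0, 0.001, 0, 0, 0, 0, 0, 0.002, 0, 0, 0, 0, 0, 0.002, 0, 0, 0],
)

```text
time: 10.6
eef_pos: [0.5355, -0.2047, 0.1132]
tcp_rot: [0.993, -0.122, -0.0, -0.0]
contact_force: [-0.1, 0.4, -3.8]
opening: 0.154
finger_force: 59.7
```

Call:
carry_out(
  deltas=[0, 0, 0.001, 0, 0, 0, 0, 0, 0.002, 0, 0, 0, 0, 0, 0.002, 0, 0, 0],
)

```text
time: 10.98
eef_pos: [0.5355, -0.2047, 0.1112]
tcp_rot: [0.993, -0.122, -0.0, -0.0]
contact_force: [-0.3, -0.7, -2.6]
opening: 0.159
finger_force: 59.7
```

```bash
python3 aim.py .5353 -.2047 .1036
```

```text
t 10.975 eef [ 0.5355 -0.2047  0.1112] yaw -13.96 F [-0.3 -0.7 -2.6] Tq [ 0.01 -0.01 -0.05] dq 0.002
shift [-0.0002  0.      0.0076] turn -0.0002 tilt axis z [-3.e-04  2.e-04 -1.e+00]
```

Free so far, with the underside about 6 mm below the pin tips. Continuing down.

Call:
carry_out(
  deltas=[0, 0, 0.001, 0, 0, 0, 0, 0, 0.002, 0, 0, 0, 0, 0, 0.003, 0, 0, 0, 0, 0, 0.003, 0, 0, 0],
)

```text
time: 11.48
eef_pos: [0.5355, -0.2047, 0.1082]
tcp_rot: [0.993, -0.122, -0.0, -0.0]
contact_force: [-0.7, -0.5, -2.6]
opening: 0.155
finger_force: 59.7
```

Call:
carry_out(
  deltas=[0, 0, 0.001, 0, 0, 0, 0, 0, 0.002, 0, 0, 0, 0, 0, 0.003, 0, 0, 0, 0, 0, 0.003, 0, 0, 0],
)

```text
time: 11.98
eef_pos: [0.5355, -0.2047, 0.1052]
tcp_rot: [0.993, -0.122, -0.0, -0.0]
contact_force: [-0.8, -0.2, -2.4]
opening: 0.155
finger_force: 59.7
```

```bash
python3 aim.py .5353 -.2047 .1036
```

```text
t 11.975 eef [ 0.5355 -0.2047  0.1052] yaw -13.96 F [-0.8 -0.2 -2.4] Tq [ 0.02 -0.05 -0.01] dq 0.003
shift [-0.0002  0.      0.0016] turn -0.0002 tilt axis z [-3.e-04  2.e-04 -1.e+00]
```

Call:
carry_out(
  deltas=[0, 0, 0.0005, 0, 0, 0, 0, 0, 0.001, 0, 0, 0, 0, 0, 0.001, 0, 0, 0],
)

```text
time: 12.35
eef_pos: [0.5356, -0.2047, 0.1043]
tcp_rot: [0.993, -0.122, -0.0, -0.0]
contact_force: [-0.8, 0.5, -3.5]
opening: 0.154
finger_force: 59.7
```

Call:
carry_out(
  deltas=[0, 0, 0.0005, 0, 0, 0, 0, 0, 0.001, 0, 0, 0, 0, 0, 0.001, 0, 0, 0],
)

```text
time: 12.72
eef_pos: [0.5357, -0.2048, 0.1036]
tcp_rot: [0.993, -0.122, 0.0, 0.0]
contact_force: [-0.5, 0.4, -1.5]
opening: 0.155
finger_force: 60.1
```

Call:
carry_out(
  deltas=[0, 0, 0.0005, 0, 0, 0, 0, 0, 0.0008, 0, 0, 0, 0, 0, 0.0008, 0, 0, 0, 0, 0, 0.0008, 0, 0, 0],
)

```text
time: 13.22
eef_pos: [0.5357, -0.2048, 0.1029]
tcp_rot: [0.993, -0.122, 0.0, 0.0]
contact_force: [-2.9, 1.5, 3.0]
opening: 0.159
finger_force: 60.5
```

```bash
python3 aim.py .5353 -.2047 .1036
```

```text
t 13.225 eef [ 0.5357 -0.2048  0.1029] yaw -13.96 F [-2.9  1.5  3. ] Tq [ 0.22  0.4  -0.03] dq 0.002
shift [-0.0004 -0.     -0.0007] turn -0.0002 tilt axis z [ 3.e-04 -2.e-04 -1.e+00]
```

Seated: about 6 N up-force at the expected height. I'll release it there.

Call:
carry_out(
  deltas=[0, 0, -0.0005, 0, 0, 0, 0, 0, -0.0005, 0, 0, 0],
  grip_force=20,
)

```text
time: 13.48
eef_pos: [0.5357, -0.2048, 0.1031]
tcp_rot: [0.993, -0.122, 0.0, 0.0]
contact_force: [-2.4, 1.8, 4.0]
opening: 0.157
finger_force: 60.5
```

Call:
carry_out(
  deltas=[0, 0, 0, 0, 0, 0, 0, 0, 0, 0, 0, 0, 0, 0, 0, 0, 0, 0, 0, 0, 0, 0, 0, 0],
  grip=45,
)

```text
time: 13.98
eef_pos: [0.5357, -0.2048, 0.1029]
tcp_rot: [0.993, -0.122, 0.0, -0.0]
contact_force: [0.3, -0.6, 0.3]
opening: 0.446
finger_force: 0.0
```

Call:
carry_out(
  deltas=[0, 0, -0.01, 0, 0, 0, 0, 0, -0.03, 0, 0, 0, 0, 0, -0.07, 0, 0, 0, 0, 0, -0.11, 0, 0, 0, 0, 0, -0.12, 0, 0, 0],
)

```text
time: 14.6
eef_pos: [0.5375, -0.2058, 0.2286]
tcp_rot: [0.993, -0.122, 0.004, 0.002]
contact_force: [-0.1, -0.3, -0.3]
opening: 0.45
finger_force: 0.0
```

```bash
python3 aim.py .5353 -.2047 .2; python3 - <<'E'
from h import *
rgb,d,K,W=grab('wrist');cv2.imwrite('pics/w5.png',rgb[...,::-1]);P=cloud(d,K,W)
m=(P[...,2]>.086)&(P[...,2]<.098)&(rgb.min(2)>50)&(np.hypot(P[...,0]-.535,P[...,1]+.205)<.11)
X=P[m];c=np.linalg.lstsq(np.c_[X[:,:2]-X[:,:2].mean(0),np.ones(len(X))],X[:,2],rcond=None)[0]
print(len(X),c,cv2.minAreaRect(X[:,:2].astype(np.float32)));print(pins(rgb,K,W))
E
```

```text
t 14.6 eef [ 0.5375 -0.2058  0.2286] yaw -13.96 F [-0.1 -0.3 -0.3] Tq [ 0.02 -0.    0.08] dq 0.132
shift [-0.0027 -0.0007  0.0285] turn -0.0002 tilt axis z [ 0.0076 -0.0046 -1.    ]
17953 [-0.00098906  0.0009762   0.09242318] ((0.5352805256843567, -0.20539584755897522), (0.15060310065746307, 0.10022594034671783), 76.0330810546875)
[(array([189.3, 187.6]), np.int32(50), array([ 0.5485, -0.1525,  0.098 ])), (array([318.6, 187.7]), np.int32(49), array([ 0.5218, -0.2591,  0.098 ])), (array([  6.8, 371. ]), np.int32(185), array([0.4067, 0.0872, 0.098 ]))]
```

View pics/w5.png

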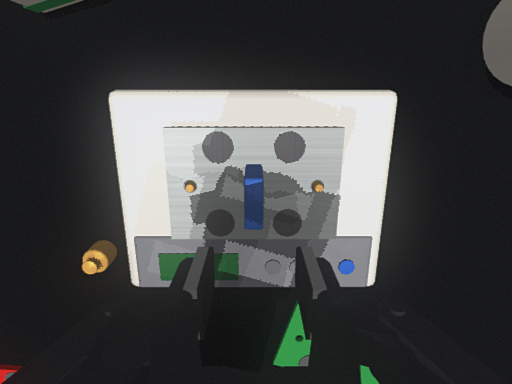

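The tray lies level with its top at 92.4 mm, and both pins show through the holes at (189,188) and (319,188). It is seated and released.

```bash
python3 -c "
from plant import ctrl
print(ctrl.sign_off())"
```

```text
the job is handed in; nothing more can be done
None
```

The steel tray is home on the balance: both pins are through its holes, it lies level at the right height, the gripper has let go, and the job is handed in (it returned no verdict).

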